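# Lift the egg basket out of the pot on a spoon handle

## Task

The eggs in the pot are done and too hot to touch. Set the small bowl down on the worktop directly to the left of the pot, level with it and about 5 cm from the pot's wall, then take the wooden spoon that lies at the front, tilt its handle down over the pot's rim and through the eye of the basket's wire bail, and lift the basket out on it without tipping it. Finish while holding the spoon, with the basket hanging from its handle just over the bowl and no longer swinging, clear of both pot and bowl; never touch the basket with the gripper, and leave the pot and everything else where it stands.

Things in the scene. Friction and masses are not known exactly. Their poses are not given: they have to be found in the camera images.
- trivet: round cork mat, 208 mm across, 10 mm thick, fixed to the worktop under the pot. Origin: centre of its underside. It is never turned: its x axis points straight away from the robot, its y axis to the robot's left, so 'left of the pot' is +y from here.
- pot: steel stock pot, loose, 0.85 kg, lidless, in the middle of the mat: 106 mm outer, about 97 mm inner radius, rim 105 mm above its underside (115 mm above the worktop), inner floor 8 mm above its underside. Two loop handles stick out along its +y and -y axes to 145 mm from the centre, 77 to 91 mm above its underside. Origin: centre of its underside, z up.
- basket: round wire basket with two eggs fixed in it, 0.11 to 0.16 kg, loose on the pot's floor: 108 mm across, wall 44 mm high, eggs 48 mm. Origin: centre of its underside, z up. A stiff bail of 5 mm wire stands over it in the plane x = 0, spanning the rim along y, narrowing to a round-topped eye; all of it lies below the pot's rim. The way through the eye is the basket's x axis, either way.
- basket_eye (a point): middle of the bail's eye, 70 mm above the basket's underside on its axis; the handle goes through here. The eye is 38 to 42 mm wide and clear from about 50 mm (eggs at the sides below, at y = +-25 mm) to 87 mm above the basket's underside. The pot's loop handles are roughly across the way through.
- spoon: wooden spoon, 300 mm long, 45 g, lying flat: oval bowl 66 x 43 x 15 mm at the -x end; handle to x = +150 mm, centre line 7.5 mm above the underside, square grip 12.6 mm wide from x = -98 to 0 mm, then round, 12 mm. Origin: underside at half length; x runs along the handle to its end, z up as it lies. Grip firmly (30 N or more) at x = -30 to -45 mm: so the hand stays out of the pot.
- spoon_tip (a point): end of the spoon's handle (the end without the bowl), on its centre line
- bowl: small empty white china bowl with a flower border, loose (0.19 kg), 130 mm across the rim, 58 mm high, foot 84 mm across. Origin: centre of its underside. The wall flares about 20 degrees outward and is about 6 mm thick at the rim; it can be pinched at the rim from above, one finger inside.
- salt_shaker: glass salt shaker with a grey cap, 44 mm across, 90 mm high, loose, stands behind; a bystander. Origin: centre of its underside.
- pepper_mill: turned brown wooden pepper mill, 58 mm across, 170 mm high, loose, stands to the right; a bystander. Origin: centre of its underside.
- onion: red onion, 84 x 81 x 82 mm, loose, lies behind to the left; a bystander. Origin: under its middle.
Things that resemble listed ones, but are neither listed nor needed, are in the scene too. What is shaped like the bowl but turquoise is not meant.

How it is judged:
On the way, in this order (a step that is already met when the one before it is completed fails the run):
1. the bowl stands on the worktop to the left of the pot and level with it, released, the basket still in the pot (y of bowl in the frame of trivet between 0.18 and 0.255 m and x of bowl in the frame of trivet between -0.045 and 0.045 m and height (world z) of bowl below 0.006 m and angle between bowl's own z axis and vertical below 0.1 rad and linear speed of bowl below 0.02 m/s and contact force between each of the arm, the fingers and bowl below 0.1 N and height (world z) of basket below 0.03 m), for 0.2 s.
2. the spoon's handle is through the bail, its end out on the far side, while the basket still stands in the pot (height (world z) of basket below 0.035 m and horizontal distance between basket and pot below 0.06 m and distance between spoon_tip and basket_eye below 0.11 m and y of spoon_tip in the frame of basket between -0.05 and 0.05 m and z of spoon_tip in the frame of basket below 0.087 m and ((x of spoon_tip in the frame of basket above 0.012 m and x of spoon in the frame of basket below -0.03 m) or (x of spoon_tip in the frame of basket below -0.012 m and x of spoon in the frame of basket above 0.03 m))), for 0.05 s.
At the end, for the whole second after the job is handed in: Basket hangs still from the held spoon's handle only, 75 to 300 mm up, tilted under 29 degrees, within 45 mm of over the bowl's centre, handle end 10 mm out beyond the bail; spoon clear of pot and bowl; bowl flat, centre 180-255 mm left of the mat's centre and level with it within 45 mm (height (world z) of basket between 0.075 and 0.3 m and horizontal distance between basket and bowl below 0.045 m and angle between basket's own z axis and vertical below 0.5 rad and contact force between spoon and basket above 0.5 N and contact force between each of basket, spoon and pot below 0.05 N and contact force between each of basket, spoon and bowl below 0.05 N and linear speed of basket below 0.1 m/s and ((x of spoon_tip in the frame of basket above 0.01 m and x of spoon in the frame of basket below -0.02 m) or (x of spoon_tip in the frame of basket below -0.01 m and x of spoon in the frame of basket above 0.02 m)) and contact force between the fingers and spoon above 1 N and height (world z) of spoon above 0.1 m and y of bowl in the frame of trivet between 0.18 and 0.255 m and x of bowl in the frame of trivet between -0.045 and 0.045 m and height (world z) of bowl below 0.006 m and angle between bowl's own z axis and vertical below 0.1 rad and angle between pot's own z axis and vertical below 0.05 rad); the arm keeps its last pose, push and grip.
It fails at once if the gripper or arm touches the hot basket (contact force between any of the fingers, the arm and basket above 0.3 N).
It fails at once if the basket is tipped so far that the eggs would roll out (angle between basket's own z axis and vertical above 0.8 rad).
It fails at once if the pot is shoved away or tipped (distance of pot from where it was at the start of the episode above 0.03 m or angle between pot's own z axis and vertical above 0.15 rad).
It fails at once if the salt shaker, the pepper mill or the onion is knocked from its place (distance of any of salt_shaker, pepper_mill from where it was at the start of the episode above 0.03 m or angle between any of pepper_mill, salt_shaker's own z axis and vertical above 0.5 rad or distance of onion from where it was at the start of the episode above 0.04 m).
It also fails if it takes over 72 s, if anything falls off the work surface, if the arm or the gripper's body presses on something with over 40 N, if the wrist force passes 120 N, or if a joint passes its speed limit or range.

## Robot

A 6-joint arm with a two-finger parallel gripper is mounted at the origin on a cart in front of the work surface, level with it; the furniture and walls round the work are solid. World frame = base frame: x ahead of the robot, y to its left, z up, the work surface at z = 0. Lengths are in m, angles in rad, forces in N, time in s.
With the tool pointing down it reaches from about 0.375 to 0.975 m from the base axis. Payload 3.8 kg.
Tool frame: the origin (TCP) lies midway between the tips of the shut fingers; the grasp point (between the pads) lies 19 mm behind it; z points along the fingers, y is the line along which they close (so a half turn about z gives the same grasp; the last joint's range is limited). The gripper opens to 88 mm and grips with 3 to 60 N. Pads are 18 mm wide; open, the fingers measure 123 mm over their backs; the gripper's body (75 mm by 187 mm) begins 45 mm behind the grasp point.
Start: joints at [-1.158, 0.264, 1.604, -0, 1.274, -0.037], TCP at [0.293, -0.608, 0.239] pointing down, gripper open.
Joint ranges: [-2.63, 2.63], [-0.94, 2.18], [0.31, 2.57], [-1.31, 4.45], [0, 2.66], [-2.55, 2.55]. Speed limits (rad/s): [2.57, 2.57, 3.14, 3.14, 3.14, 3.14].

## Interface

Orientations are given as a rotation vector (axis times angle).
In Python, from cell import manip, inverse_kinematics, cams, order gives the robot as it stands. Calls block until the motion is done:
- manip.move_pose(position, orientation): joint-space move of the TCP to a pose.
- manip.move_linear(position, rate=0.15, rot=None): straight line of the TCP; rot=None keeps the orientation; rate is the mean speed in m/s.
- manip.set_joints(angles): joint-space move.
- manip.set_gripper(opening, force=None): finger opening in m; force is the grip in N (None keeps the last); returns when the fingers have stopped.
- manip.dwell(seconds).
- inverse_kinematics(position, orientation): joint angles nearest the present ones, or None.
- manip.state(): the state.
- cams.capture(name): name is "side" or "top" or "wrist"; returns a dict with "image" (480x640x3 uint8, blue, green, red), "z_map" (480x640 float32, m along the optical axis (not along the pixel's ray), 0 where there is no reading), "intrinsics" (3x3 intrinsics, pixels), "k1" (the pictures are not rectified: a ray, as slopes to the right and down, at radius r is drawn at 1 + k1 r^2 times it, then the intrinsics apply), "position" and "orientation" of the camera in the world; the wrist camera has in their place "T_tool_cam" (4x4, takes a point from camera to tool coordinates, whose origin is the TCP and whose axes are the flange's). Camera axes: x right, y down, z forward; pixel columns grow to the right and rows downward; lengths in m; the calibration is good to about 2 mm. A picture is of the moment at which its call begins: read the wrist's pose just before it.
A pose or a line that the arm cannot do raises manip.IKError and nothing moves.
- order.close_job(): hands the job in; it is judged then, once.
The state is a dict: "clock": time; "joint_pos": joint angles; "joint_velocities": joint speeds; "tau": joint torques, N m; "tool_pos": TCP position; "tcp_rot": TCP orientation; "contact_force": force on the tool from outside, world axes, zero at the start; "moment": the same for the moment, N m; "gripper_width": finger opening in m; "grasp_force": force on a finger pad.
Only numpy, scipy, OpenCV 4.12 (cv2) and the standard library are available. Lean on these libraries where they do the work, as an engineer would, in place of code of your own. Each camera call takes 0.05 s, during which the arm holds its last target. There are 200 camera calls.

## Working session

There is one attempt and no reset: what is moved stays moved. The work goes in short steps, each a Python script; the robot and the scene stay as the last script left them, time stands still between calls to the robot, and variables do not carry over. Pictures are saved under pics/ and viewed, at most 10 in all, crops included, and the job is handed in when it is done.

```bash
ls; mkdir -p pics
cat > h.py <<'E'
import numpy as np, cv2
from scipy.spatial.transform import Rotation as R
from cell import manip, inverse_kinematics, cams, order
def campose(c):
    if 'T_tool_cam' in c:
        s=c['st']; T=np.eye(4); T[:3,:3]=R.from_rotvec(s['tcp_rot']).as_matrix(); T[:3,3]=s['tool_pos']
        T=T@np.array(c['T_tool_cam']); return T[:3,:3],T[:3,3]
    o=np.array(c['orientation'],float)
    M=o if o.shape==(3,3) else R.from_rotvec(o).as_matrix()
    return M,np.array(c['position'])
def cap(n):
    st=manip.state(); c=cams.capture(n); c['st']=st; c['R'],c['t']=campose(c); return c
def slopes(c,uv):
    K=np.array(c['intrinsics']); uv=np.atleast_2d(uv).astype(float)
    d=np.c_[(uv[:,0]-K[0,2])/K[0,0],(uv[:,1]-K[1,2])/K[1,1]]; s=d.copy()
    for _ in range(20): s=d/(1+c['k1']*(s**2).sum(1,keepdims=True))
    return s
def onplane(c,uv,z):
    r=np.c_[slopes(c,uv),np.ones(len(np.atleast_2d(uv)))]@c['R'].T
    return c['t']+r*((z-c['t'][2])/r[:,2])[:,None]
def cloud(c):
    v,u=np.mgrid[:480,:640]; s=slopes(c,np.c_[u.ravel(),v.ravel()])
    z=c['z_map'].ravel().astype(float); P=np.c_[s*z[:,None],z]@c['R'].T+c['t']; P[z==0]=np.nan
    return P.reshape(480,640,3)
E
python3 - <<'E'
from h import *
import pickle
for n in ['top','side']:
    c=cap(n); cv2.imwrite(f'pics/{n}0.png',c['image']); print(n,c['t'],c['R'].round(3).tolist(),c['k1'],c['orientation'],np.array(c['intrinsics']).tolist())
    pickle.dump(c,open(n+'.pkl','wb'))
E
```

```text
pics
top [ 0.36324901 -0.01268777  1.45195116] [[0.028, -0.989, 0.142], [-1.0, -0.029, -0.001], [0.005, -0.142, -0.99]] 0.010753576253473056 [-2.17963801  2.11823512 -0.15672896] [[460.7166956108208, 0.0, 311.16973480543226], [0.0, 460.7166956108208, 238.21037220297876], [0.0, 0.0, 1.0]]
side [0.57573599 1.06206194 0.81650907] [[-1.0, -0.029, 0.001], [-0.017, 0.562, -0.827], [0.023, -0.827, -0.562]] -0.026910182973130015 [ 0.04095885 -2.76572799  1.46361878] [[503.79663250265094, 0.0, 315.922691405182], [0.0, 503.79663250265094, 242.25244202308602], [0.0, 0.0, 1.0]]
```

View pics/top0.png

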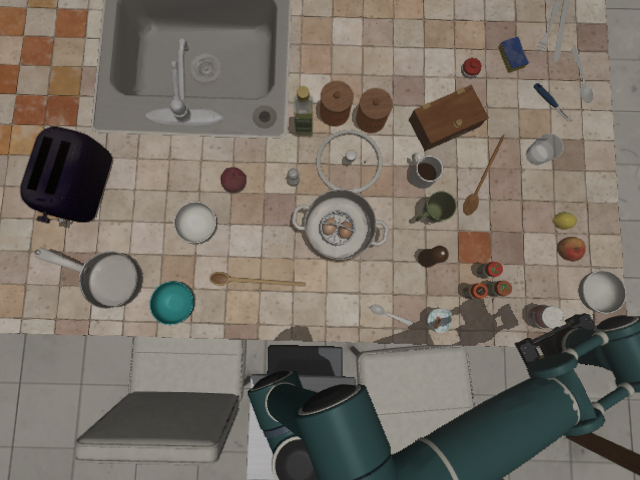

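View pics/side0.png

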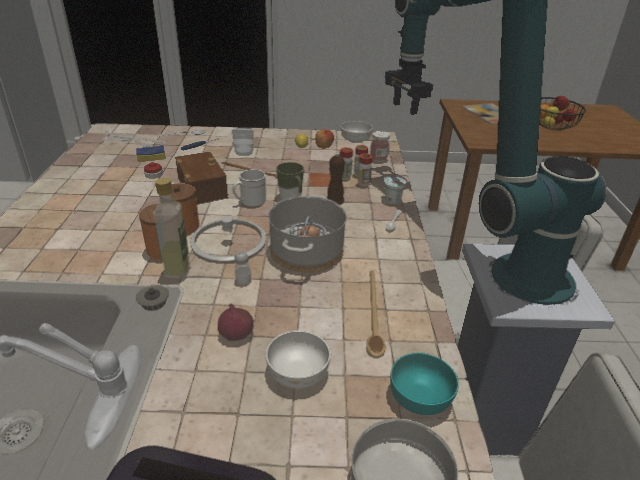

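The top view shows the pot at about (340,224) with the basket inside. A white bowl is at (196,223), with a second white dish at (603,292). The front spoon runs (218,279)–(305,284), the onion is at (233,179) and the salt shaker at (293,177). I'll zoom in and measure.

Run:
```python
from h import *
import pickle
t=pickle.load(open('top.pkl','rb')); s=pickle.load(open('side.pkl','rb'))
def cr(c,x,y,w,h,W,H): return cv2.resize(c['image'][y:y+h,x:x+w],(W,H),interpolation=cv2.INTER_CUBIC)
a=np.hstack([cr(t,290,180,100,75,400,300),cr(s,260,190,100,75,400,300)])
b=np.hstack([cr(t,160,190,80,60,266,300),cr(s,255,325,88,66,267,300),cr(t,565,262,80,60,267,300)])
cv2.imwrite('pics/crop.png',np.vstack([a,b]))
def fitc(P):
    A=np.c_[2*P[:,:2],np.ones(len(P))]; x=np.linalg.lstsq(A,(P[:,:2]**2).sum(1),rcond=None)[0]
    return x[:2],np.sqrt(x[2]+x[:2]@x[:2])
for n,c in [('top',t),('side',s)]:
    P=cloud(c); X,Y,Z=P[...,0],P[...,1],P[...,2]
    fl=(abs(Z)<.02)&(X>.3)&(X<.9)&(abs(Y)<.4); print(n,'table z',np.nanmedian(Z[fl]))
    # print candidates by colour/height
    for nm,zr,px in [('pot',(.105,.125),(340,224) if n=='top' else (308,225)),('bowl',(.052,.064),(196,223) if n=='top' else (298,350))]:
        v,u=np.mgrid[:480,:640]
        w=60 if nm=='pot' else 40
        m=(Z>zr[0])&(Z<zr[1])&(abs(u-px[0])<w)&(abs(v-px[1])<w)
        Q=P[m]
        for _ in range(8):
            ce,r=fitc(Q); d=abs(np.hypot(*(Q[:,:2]-ce).T)-r); Q=Q[d<max(.006,np.percentile(d,85))]
        print(nm,len(Q),ce,r,Q[:,2].mean())
    # spoon by colour
    hsv=cv2.cvtColor(c['image'],cv2.COLOR_BGR2HSV)
    roi=(205,262,312,295) if n=='top' else (362,265,390,360)
    m=((hsv[...,1]>95)&(hsv[...,0]>5)&(hsv[...,0]<28)).astype(np.uint8)
    k=np.zeros_like(m); k[roi[1]:roi[3],roi[0]:roi[2]]=1; m*=k
    N,l,stt,_=cv2.connectedComponentsWithStats(m); i=1+stt[1:,4].argmax(); print('spoon px',stt[i])
    uv=np.argwhere(l==i)[:,::-1]; Q=onplane(c,uv,.0075)[:,:2]
    ce=Q.mean(0); U,S,V=np.linalg.svd(Q-ce,full_matrices=False); p=(Q-ce)@V[0]
    hw=[np.ptp(((Q-ce)@V[1])[abs(p-q)<.006]) for q in (p.min()+.03,p.max()-.03)]
    d=V[0] if hw[0]>hw[1] else -V[0]; p=(Q-ce)@d
    print('ends bowl/tip',ce+d*p.min(),ce+d*p.max(),'len',np.ptp(p),hw)
    sel=p>p.min()+.09; q=Q[sel]; c2=q.mean(0); V2=np.linalg.svd(q-c2,full_matrices=False)[2][0]; V2*=np.sign(V2@d); print('handle dir',V2,c2,np.degrees(np.arctan2(V2[1],V2[0])))
```

```text
top table z -0.0003009772608562056
pot 385 [ 0.60037894 -0.09944546] 0.10329015138264123 0.11215069669001168
bowl 54 [0.63693704 0.31168301] 0.1060803205631323 0.05635927303593523
spoon px [210 272  95  13 406]
ends bowl/tip [0.43766898 0.29823182] [0.42621551 0.00367331] len 0.294781099895183 [np.float64(0.0068344242939804255), np.float64(0.03786838350200347)]
handle dir [-0.04075628 -0.99916912] [0.43050883 0.11288044] -92.33580969597404
side table z 0.001352371994513657
pot 201 [ 0.58973749 -0.18470415] 0.18788782473851637 0.11140678865811178
bowl 442 [0.60799157 0.34751237] 0.06293019374583453 0.056555547540486986
spoon px [369 320  16  36 259]
ends bowl/tip [0.43945334 0.29867619] [0.43548388 0.18857265] len 0.1101750694411286 [np.float64(0.007156227898082628), np.float64(0.03328485438354314)]
handle dir [-0.35586375 -0.93453785] [0.43484969 0.19800942] -110.84639108730225
```

View pics/crop.png

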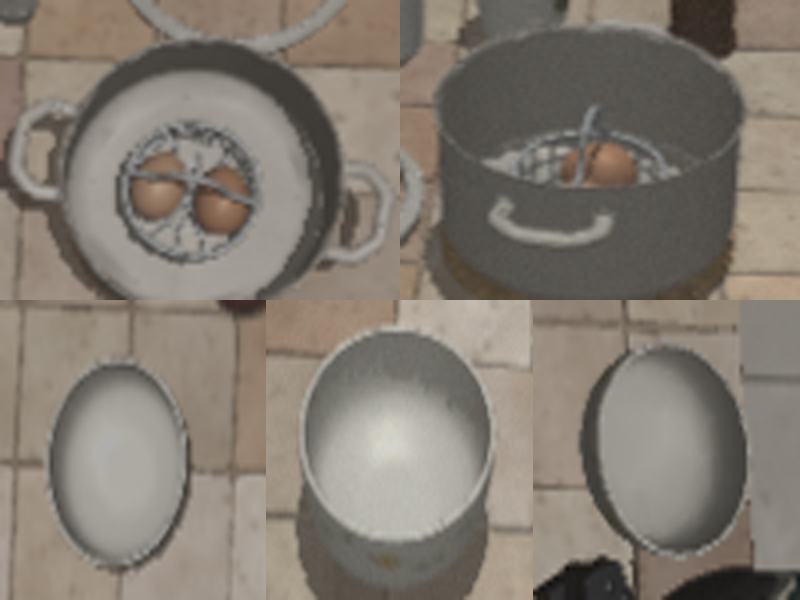

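The crops show the flower border on the left bowl, so it is the right one. The bail runs roughly along y, with its right end turned toward the robot. Next I'll get closer wrist views over the bowl and the pot.

```bash
cat >> h.py <<'E'
def ori(a,tilt=0.,about=None):
    """tool down, tool x at world yaw a (rad); then tilt (rad) about world axis"""
    x=np.array([np.cos(a),np.sin(a),0]); z=np.array([0,0,-1.]); M=np.c_[x,np.cross(z,x),z]
    if about is not None: M=R.from_rotvec(np.array(about)*tilt).as_matrix()@M
    return R.from_matrix(M).as_rotvec()
E
python3 - <<'E'
from h import *
import pickle
s=manip.state(); print(R.from_rotvec(s['tcp_rot']).as_matrix().round(2).tolist())
for a in (-90,90,0,180): print(a,[inverse_kinematics(p,ori(np.radians(a))) for p in ([.55,.35,.3],[.5,-.1,.38])])
print(cams.capture('wrist')['T_tool_cam'])
E
```

```text
[[0.9, 0.43, -0.0], [0.43, -0.9, 0.0], [0.0, -0.0, -1.0]]
-90 [None, None]
90 [array([ 5.28525068e-01,  1.90395085e-01,  1.58115000e+00, -4.44089210e-16,
        1.37004757e+00,  5.28525068e-01]), array([-2.46247907e-01, -1.08526977e-01,  1.74846547e+00, -4.44089210e-16,
        1.50165416e+00, -2.46247907e-01])]
0 [array([ 5.28525068e-01,  1.90395085e-01,  1.58115000e+00, -4.44089210e-16,
        1.37004757e+00,  2.09932140e+00]), array([-2.46247907e-01, -1.08526977e-01,  1.74846547e+00, -4.44089210e-16,
        1.50165416e+00,  1.32454842e+00])]
180 [array([ 5.28525068e-01,  1.90395085e-01,  1.58115000e+00, -4.44089210e-16,
        1.37004757e+00, -1.04227126e+00]), array([-0.24624791, -0.10852698,  1.74846547,  0.        ,  1.50165416,
       -1.81704423])]
[[-7.03694581e-04 -9.60428159e-01 -2.78526939e-01  7.28367055e-02]
 [ 9.99999746e-01 -6.44729773e-04 -3.03301984e-04  8.69212030e-04]
 [ 1.11725156e-04 -2.78527081e-01  9.60428369e-01 -1.45839844e-01]
 [ 0.00000000e+00  0.00000000e+00  0.00000000e+00  1.00000000e+00]]
```

Run:
```python
from h import *
import pickle
for n,p in (('wpot',[.6,-.07,.38]),('wbowl',[.6,.37,.33])):
    manip.move_pose(p,ori(np.pi/2)); manip.dwell(.2)
    c=cap('wrist'); pickle.dump(c,open(n+'.pkl','wb')); cv2.imwrite(f'pics/{n}.png',c['image'])
    print(manip.state()['clock'],c['t'],c['k1'],c['intrinsics'][0][0])
    P=cloud(c); Z=P[...,2]; print([np.nanpercentile(Z,q).round(4) for q in (2,10,50,90)])
cv2.imwrite('pics/w2.png',cv2.resize(np.hstack([cv2.imread('pics/wpot.png'),cv2.imread('pics/wbowl.png')]),(800,300)))
```

```text
2.6667 [0.60112318 0.00088806 0.52555174] 0.02145714149631194 330.6877550664073
[np.float64(-0.419), np.float64(-0.0024), np.float64(0.0025), np.float64(0.478)]
4.5417 [0.60173501 0.44044062 0.47626446] 0.02145714149631194 330.6877550664073
[np.float64(-0.333), np.float64(-0.0025), np.float64(0.0019), np.float64(0.4287)]
```

View pics/wpot.png

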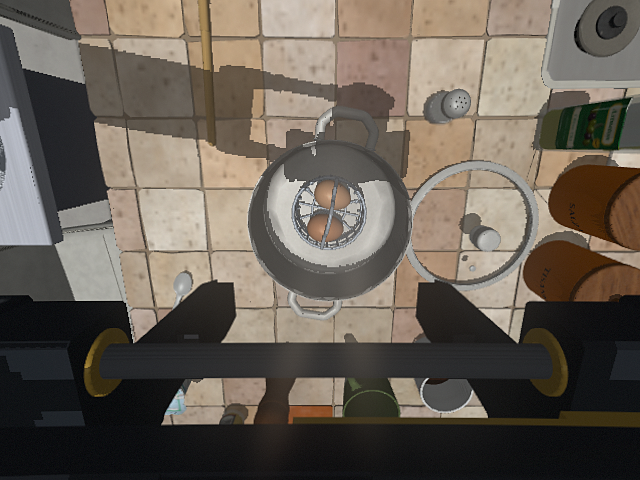

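View pics/wbowl.png

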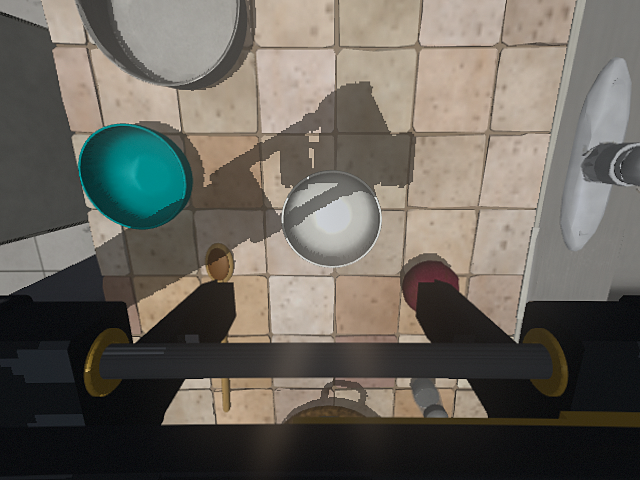

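The wrist views show the pot rim at u 249–411, v 141–299. The bail runs from about (335,180) to (325,243), and the bowl rim is centred near (332,219). Now I'll compute positions from the depth, restricted to height bands.

Run:
```python
from h import *
import pickle
from scipy.optimize import least_squares
def fit(Q,r0):
    f=lambda p:np.hypot(Q[:,0]-p[0],Q[:,1]-p[1])-p[2]
    return least_squares(f,[*Q[:,:2].mean(0),r0],loss='soft_l1',f_scale=.002).x
v,u=np.mgrid[:480,:640]
for nm,zr,c0,r0 in (('wpot',(.109,.121),(.6,-.1),.103),('wbowl',(.054,.062),(.608,.3475),.063),('top',(.109,.121),(.6,-.1),.103),('top',(.053,.063),(.608,.3475),.063)):
    c=pickle.load(open(nm+'.pkl','rb')); P=cloud(c); d=np.hypot(P[...,0]-c0[0],P[...,1]-c0[1])
    m=(P[...,2]>zr[0])&(P[...,2]<zr[1])&(abs(d-r0)<.018); Q=P[m]; f=fit(Q,r0); a=np.degrees(np.arctan2(Q[:,1]-f[1],Q[:,0]-f[0]))
    print(nm,m.sum(),f,np.histogram(a,8,(-180,180))[0])
    if zr[0]>.1:
        pc=f[:2]; m=(np.hypot(P[...,0]-pc[0],P[...,1]-pc[1])<.075)&(P[...,2]>.073)&(P[...,2]<.125); Q=P[m]
        print(' bail n',m.sum(), 'z',np.percentile(Q[:,2],[5,50,95]), 'c',Q.mean(0)); 
        V=np.linalg.svd(Q[:,:2]-Q[:,:2].mean(0),full_matrices=False)[2][0]; V*=np.sign(V[1]); s=(Q[:,:2]-Q[:,:2].mean(0))@V
        print(' dir',V,'a deg',np.degrees(np.arctan2(V[0],V[1])),'span',s.min(),s.max())
        m=(np.hypot(P[...,0]-pc[0],P[...,1]-pc[1])<.085)&(P[...,2]>.05)&(P[...,2]<.072); 
        # eggs by colour
    if nm=='wpot':
        h=cv2.cvtColor(c['image'],cv2.COLOR_BGR2HSV); m=(h[...,1]>60)&(h[...,2]>60)&(abs(u-330)<35)&(abs(v-210)<35)
        k,l,st,ce=cv2.connectedComponentsWithStats(m.astype(np.uint8)); 
        for i in range(1,k):
            if st[i,4]>100: print(' egg',ce[i],st[i],onplane(c,ce[i],.05))
    # spoon in the wrist pot view
    c2=P
    for z,zn in ((0.03,'onion'),):
        pass
c=pickle.load(open('top.pkl','rb'))
for n,p,z in (('onion',(233,179),.06),('salt',(293,177),.09),('mill',(433,256),.1)): print(n,onplane(c,p,z))
```

```text
wpot 2184 [ 0.60632407 -0.09857148  0.10307451] [265 275 274 286 275 281 256 272]
 bail n 205 z [0.0738908  0.10164024 0.10895624] c [ 0.60670178 -0.08910626  0.09519152]
 dir [0.21668162 0.97624232] a deg 12.51420287274273 span -0.045814462267543155 0.03525787754349525
 egg [324.08274232 193.10874704] [314 180  20  30 423] [[ 0.59934388 -0.06619474  0.05      ]]
 egg [341.53846154 197.53846154] [334 183  17  27 299] [[ 0.62450157 -0.07262996  0.05      ]]
 egg [317.0982801 226.3046683] [307 214  22  28 407] [[ 0.58886348 -0.11521858  0.05      ]]
 egg [334.16988417 229.96525097] [325 217  18  25 259] [[ 0.61414041 -0.120856    0.05      ]]
wbowl 795 [0.60975608 0.34592545 0.06307004] [ 96  99  96 102 101 100 100 101]
top 317 [ 0.60039086 -0.0994761   0.10346397] [37 36 44 46 43 39 35 37]
 bail n 43 z [0.07374118 0.10114775 0.10872768] c [ 0.599801   -0.09316537  0.09464022]
 dir [0.22002483 0.97549427] a deg 12.710491653919101 span -0.04556753244254876 0.03602456383469245
top 136 [0.60294659 0.34363885 0.06314533] [20 15 17 14 16 17 19 18]
onion [[0.74128241 0.23332247 0.06      ]]
salt [[0.74485264 0.04608763 0.09      ]]
mill [[ 0.51434784 -0.3752262   0.1       ]]
```

Run:
```python
from h import *
import pickle
th=-np.radians(20); o=ori(np.pi/2,th,[0,1,0]); zt=R.from_rotvec(o).apply([0,0,1]); print('tool z',zt)
g=np.array([.545,.3455,.056])+.031*zt
B=np.array([.608,.3455]); T=np.array([.604,.119]); d=np.r_[T-B,0]
for p in (g-.09*zt,g,g+[0,0,.1],g+d+[0,0,.1],g+d): assert inverse_kinematics(p,o) is not None,p
manip.set_gripper(.045)
manip.move_pose(g-.09*zt,o); manip.move_linear(g,rate=.1)
print('F',manip.state()['contact_force'])
manip.set_gripper(0,35); s=manip.state(); print('w',s['gripper_width'],s['grasp_force'])
manip.move_linear(g+[0,0,.1],rate=.12); s=manip.state(); print('lift',s['gripper_width'],s['contact_force'],s['moment'])
manip.move_linear(g+d+[0,0,.1],rate=.2); manip.move_linear(g+d+[0,0,.012],rate=.12)
manip.dwell(.2); print(manip.state()['contact_force'])
c=cap('side'); cv2.imwrite('pics/s1.png',c['image']); pickle.dump(c,open('s1.pkl','wb')); print(manip.state()['clock'])
```

```text
tool z [ 3.42020143e-01  5.55111512e-17 -9.39692621e-01]
F [-0.16103822  0.03917507 -1.30243102]
w 0.016158428477024558 33.65383715950884
lift 0.015485124165403638 [-0.3665276  -0.42974796 -2.23659062] [0.01544177 0.32805295 0.00613087]
[-0.22438235  0.34780687 -1.92889179]
11.2583
```

View pics/s1.png

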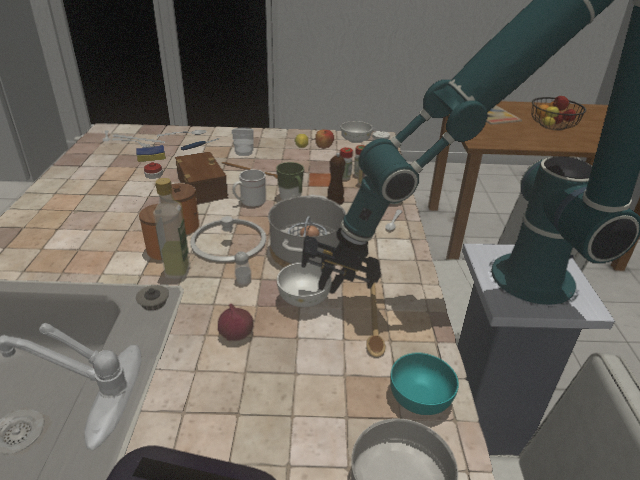

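The bowl is held upright beside the pot, with its rim at about (305,283). I'll lower it, release, and look again.

```bash
python3 - <<'E'
from h import *
import pickle
th=-np.radians(20); o=ori(np.pi/2,th,[0,1,0]); zt=R.from_rotvec(o).apply([0,0,1])
p=np.array(manip.state()['tool_pos']); f0=manip.state()['contact_force'][2]
for k in range(8):
    p=p-[0,0,.002]; manip.move_linear(p,rate=.03); s=manip.state()
    if s['contact_force'][2]-f0>2.0: break
print(k,p,s['contact_force'])
manip.set_gripper(.04); manip.dwell(.2); manip.move_linear(p-.1*zt,rate=.12); manip.dwell(.3)
# look at pot from several yaws/places
for n,q,a in (('v1',[.6,-.07,.38],90),('v2',[.55,-.1,.36],170),('v3',[.5,.09,.34],90)):
    manip.move_pose(q,ori(np.radians(a))); manip.dwell(.25); c=cap('wrist'); pickle.dump(c,open(n+'.pkl','wb'))
for n in ('top','side'): pickle.dump(cap(n),open(n+'2.pkl','wb'))
print(manip.state()['clock'])
cc=[pickle.load(open(n+'.pkl','rb'))['image'] for n in ('v1','v2','v3')]+[pickle.load(open('top2.pkl','rb'))['image']]
cv2.imwrite('pics/v.png',cv2.resize(np.vstack([np.hstack(cc[:2]),np.hstack(cc[2:])]),(800,600),interpolation=cv2.INTER_AREA))
E
cat > meas.py <<'E'
from h import *
import pickle
from scipy.optimize import least_squares
def fit(Q,r0):
    f=lambda p:np.hypot(Q[:,0]-p[0],Q[:,1]-p[1])-p[2]
    return least_squares(f,[*Q[:,:2].mean(0),r0],loss='soft_l1',f_scale=.002).x
if __name__=='__main__':
  for nm in ('v1','v2','v3','top2','side2'):
    c=pickle.load(open(nm+'.pkl','rb')); P=cloud(c); X,Y,Z=P[...,0],P[...,1],P[...,2]
    for w,zr,c0,r0 in (('pot',(.109,.121),(.604,-.099),.103),('bowl',(.053,.063),(.604,.119),.063)):
        m=(Z>zr[0])&(Z<zr[1])&(abs(np.hypot(X-c0[0],Y-c0[1])-r0)<.018)
        if m.sum()>60:
            Q=P[m]; f=fit(Q,r0); a=np.degrees(np.arctan2(Q[:,1]-f[1],Q[:,0]-f[0])); print(nm,w,f.round(4),np.histogram(a,8,(-180,180))[0])
            if w=='pot': pc=f
    m=(np.hypot(X-.604,Y+.099)<.075)&(Z>.085)&(Z<.125); Q=P[m]
    if len(Q)>10:
        V=np.linalg.svd(Q[:,:2]-Q[:,:2].mean(0),full_matrices=False)[2][0]; V*=np.sign(V[1]); q=Q[:,:2]-Q[:,:2].mean(0); s=q@V
        print(nm,' bail',len(Q),Q.mean(0).round(4),'ztop',np.percentile(Q[:,2],95).round(4),'a',np.degrees(np.arctan2(V[0],V[1])).round(1),'mid',(Q[:,:2].mean(0)+V*(s.min()+s.max())/2).round(4),'span',np.ptp(s).round(4))
    m=(X>.40)&(X<.46)&(Y>-.02)&(Y<.22)&(Z>.007)&(Z<.022)
    if m.sum()>60:
        Q=P[m]; b=np.polyfit(Q[:,1],Q[:,0],1); r=Q[:,0]-np.polyval(b,Q[:,1]); Q=Q[abs(r)<.012]; b=np.polyfit(Q[:,1],Q[:,0],1)
        print(nm,' spoon n',len(Q),'x at y=.19',np.polyval(b,.19).round(4),'slope',b[0].round(4),'ymin',Q[:,1].min().round(4))
E
python3 meas.py
```

```text
6 [0.55235474 0.11916797 0.02590512] [-4.8129304  -1.28340952  9.10743781]
20.15
v1 pot [ 0.6063 -0.0985  0.1031] [270 243 192 279 268 282 261 263]
v1 bowl [0.6071 0.1165 0.0628] [111 106 105 112 148  44  46 150]
v1  bail 137 [ 0.6065 -0.0902  0.104 ] ztop 0.1093 a 12.5 mid [ 0.6058 -0.0933] span 0.0486
v1  spoon n 1327 x at y=.19 0.4403 slope 0.0455 ymin -0.0002
v2 pot [ 0.6058 -0.099   0.1031] [259 275 117 325 107 292 271 269]
v2 bowl [0.6067 0.1164 0.063 ] [124 114  62  87 129 145 131 104]
v2  bail 160 [ 0.6047 -0.0945  0.1032] ztop 0.1094 a 12.4 mid [ 0.6048 -0.0941] span 0.0504
v2  spoon n 1658 x at y=.19 0.4393 slope 0.0436 ymin -0.0012
v3 pot [ 0.6054 -0.0977  0.1032] [122 256  26   0   0 194 101 133]
v3 bowl [0.6065 0.1175 0.063 ] [ 95  96 114 145 140 122 106 116]
v3  spoon n 1358 x at y=.19 0.4392 slope 0.0427 ymin -0.0004
top2 pot [ 0.6004 -0.0995  0.1035] [38 39 43 42 41 39 39 34]
top2  bail 30 [ 0.5997 -0.093   0.1029] ztop 0.1103 a 12.6 mid [ 0.5994 -0.0942] span 0.0494
top2  spoon n 101 x at y=.19 0.4319 slope 0.0387 ymin 0.0005
side2 pot [ 0.6046 -0.0963  0.1034] [49 77 76 51 26 53 46 24]
side2 bowl [0.6057 0.1201 0.0633] [26 38 37 29 25 45 52 30]
side2  bail 35 [ 0.6053 -0.085   0.1001] ztop 0.1096 a 12.4 mid [ 0.604  -0.0908] span 0.0516
side2  spoon n 289 x at y=.19 0.4374 slope 0.0403 ymin 0.0007
```

View pics/v.png

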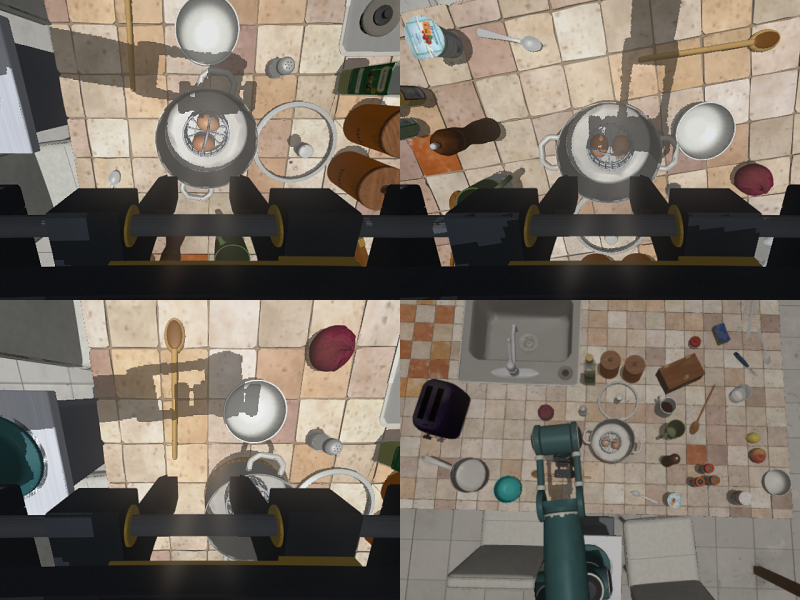

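All views agree: eye at about (0.605, −0.094) with the bail turned 12.5°, pot at (0.6056, −0.0985), bowl at (0.6065, 0.117). Relative to the mat the bowl is at y = 0.2155 m, inside the limits. The spoon tip is near (0.431, 0.000). Now I'll check reach for the whole spoon plan and pick up the spoon.

```bash
cat >> h.py <<'E'
EYE=np.array([.605,-.094]); BOWL=np.array([.6065,.117]); PSI=np.radians(-12.5); OFF=.0055; LG=.187
def spose(xy,h,tdeg,e,psi=PSI):
    """TCP pose: handle axis passes (xy,h), tip e beyond it, tilted tdeg tip-down, pointing to yaw psi"""
    t=np.radians(tdeg); d=np.array([np.cos(t)*np.cos(psi),np.cos(t)*np.sin(psi),-np.sin(t)])
    z=np.array([-np.sin(t)*np.cos(psi),-np.sin(t)*np.sin(psi),-np.cos(t)]); x=-d
    M=np.c_[x,np.cross(z,x),z]; return np.r_[xy,h]+(e-LG)*d+OFF*z, R.from_matrix(M).as_rotvec()
E
python3 - <<'E'
from h import *
for a in ((EYE,.2,20,-.03),(EYE,.092,20,-.03),(EYE,.092,20,.05),(EYE,.098,15.5,.06),(EYE,.128,2,.06),(EYE,.23,-3,.06),(BOWL,.23,-3,.06),(BOWL,.19,-3,.06)):
    p,o=spose(*a); q=inverse_kinematics(p,o); print(a[1:],p.round(3),None if q is None else q.round(2))
a=np.arctan2(1,.043); o=ori(a); g=np.array([.439-.043*.003,.187,.002])
manip.move_pose(g+[0,0,.1],o); manip.set_gripper(.05); manip.move_linear(g+[0,0,.02],rate=.15); manip.move_linear(g,rate=.05)
print('F',manip.state()['contact_force'])
manip.set_gripper(0,60); s=manip.state(); print('w',s['gripper_width'],s['grasp_force'])
manip.move_linear(g+[0,0,.25],rate=.2); manip.dwell(.2); s=manip.state(); print(s['gripper_width'],s['contact_force'],s['clock'])
E
```

```text
(0.2, 20, -0.03) [ 0.404 -0.049  0.269] [-0.19 -0.03  1.91  0.01  1.61 -1.54]
(0.092, 20, -0.03) [ 0.404 -0.049  0.161] [-0.19  0.06  2.03  0.01  1.4  -1.55]
(0.092, 20, 0.05) [ 0.477 -0.066  0.134] [-0.19  0.23  1.89  0.01  1.37 -1.55]
(0.098, 15.5, 0.06) [ 0.484 -0.067  0.127] [-0.19  0.19  1.93  0.01  1.29 -1.55]
(0.128, 2, 0.06) [ 0.481 -0.066  0.127] [-0.19  0.03  2.09  0.    1.06 -1.54]
(0.23, -3, 0.06) [ 0.481 -0.067  0.218] [-0.19 -0.12  2.05 -0.    1.16 -1.54]
(0.23, -3, 0.06) [0.483 0.144 0.218] [ 0.26 -0.08  2.02 -0.03  1.16 -1.09]
(0.19, -3, 0.06) [0.483 0.144 0.178] [ 0.26 -0.04  2.06 -0.03  1.08 -1.08]
F [-0.69361565  0.44117859 -0.13279944]
w 0.01178581208667434 59.99885559082031
0.01232524614682775 [ 0.34698179 -0.88109254 -0.5876427 ] 25.0333
```

```bash
cat > tip.py <<'E'
from h import *
def tip(xy,h,t,e,psi=PSI,save=None):
    tt=np.radians(t); d=np.array([np.cos(tt)*np.cos(psi),np.cos(tt)*np.sin(psi),-np.sin(tt)])
    pt=np.r_[xy,h]+e*d
    for n in ('side','top'):
        c=cap(n); P=cloud(c).reshape(-1,3); s=(P-pt)@d; off=P-pt-s[:,None]*d
        hsv=cv2.cvtColor(c['image'],cv2.COLOR_BGR2HSV).reshape(-1,3)
        m=(s>-.12)&(s<.03)&(np.linalg.norm(off,axis=1)<.022)&(hsv[:,1]>80)
        Q=P[m]
        if len(Q)<15: print(n,'few',len(Q)); continue
        for _ in range(3):
            ce=Q.mean(0); V=np.linalg.svd(Q-ce,full_matrices=False)[2][0]; V*=np.sign(V@d); r=np.linalg.norm((Q-ce)-np.outer((Q-ce)@V,V),axis=1); Q=Q[r<max(.006,np.percentile(r,90))]
        en=ce+V*((Q-ce)@V).max()
        print(n,len(Q),'tip',en.round(4),'expected',pt.round(4),'yaw',np.degrees(np.arctan2(V[1],V[0])).round(1),'tilt',np.degrees(np.arcsin(-V[2])).round(1))
        if save: cv2.imwrite(f'pics/{save}_{n}.png',c['image'])
E
python3 - <<'E'
from tip import *
manip.move_pose(*spose(EYE,.2,20,-.03)); manip.dwell(.3); tip(EYE,.2,20,-.03,save='t1'); s=manip.state(); print(s['clock'],s['tool_pos'],spose(EYE,.2,20,-.03)[0])
a=cv2.imread('pics/t1_side.png')[150:300,230:430]; b=cv2.imread('pics/t1_top.png')[150:300,240:440]
cv2.imwrite('pics/t1.png',np.hstack([cv2.resize(i,(400,300)) for i in (a,b)]))
E
```

```text
side 155 tip [ 0.5808 -0.084   0.2123] expected [ 0.5775 -0.0879  0.2103] yaw -13.8 tilt 19.7
top few 0
27.125 [ 0.40409342 -0.04928051  0.26906504] [ 0.40408374 -0.04945794  0.26905006][ WARN:0@8.075] global loadsave.cpp:275 findDecoder imread_('pics/t1_top.png'): can't open/read file: check file path/integrity
Traceback (most recent call last):
TypeError: 'NoneType' object is not subscriptable
```

The tip is within a few mm of where I expected, tilt 19.7°. I'll insert it.

Run:
```python
from tip import *
manip.move_linear(spose(EYE,.092,20,-.03)[0],rate=.12); f0=np.array(manip.state()['contact_force'])
for e in (-.01,.01,.03,.05):
    manip.move_linear(spose(EYE,.092,20,e)[0],rate=.08); f=np.array(manip.state()['contact_force'])-f0; print(e,f.round(2))
    if np.linalg.norm(f)>3: print('STOP'); break
manip.dwell(.1); tip(EYE,.092,20,.05); print(manip.state()['clock'])
a=cap('side')['image'][170:290,240:400]; b=cap('top')['image'][165:285,260:420]
cv2.imwrite('pics/t2.png',np.hstack([cv2.resize(i,(400,300),interpolation=cv2.INTER_CUBIC) for i in (a,b)]))
```

```text
-0.01 [-0.55 -0.71 -0.86]
0.01 [-0.45  1.08 -0.36]
0.03 [-0.24 -0.81 -0.02]
0.05 [-0.85 -0.5  -0.67]
side 89 tip [ 0.6462 -0.0968  0.0803] expected [ 0.6509 -0.1042  0.0749] yaw -11.4 tilt 19.3
top few 0
29.975
```

View pics/t2.png

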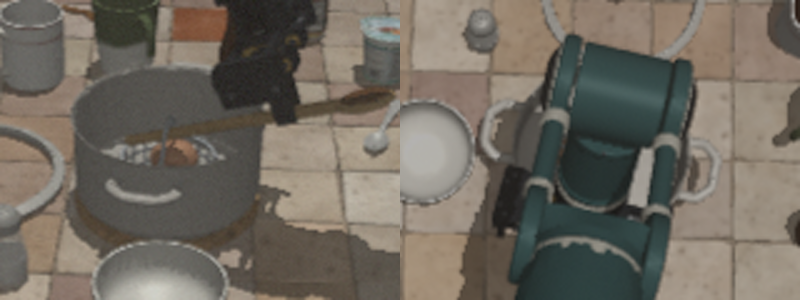

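The side crop shows the handle running over the rim. The bail's near leg crosses in front of it at about (165,130), and the tip is out on the far side at (120,140), so it is through the eye. I'll start the lift, flattening the handle as it rises.

Run:
```python
from tip import *
f0=np.array(manip.state()['contact_force'])
for h,t,e,r in ((.098,15.5,.06,.04),(.105,12,.062,.03),(.112,9,.062,.03),(.120,5,.062,.03),(.13,1,.062,.03),(.14,-1,.062,.04)):
    p,o=spose(EYE,h,t,e); manip.move_linear(p,rate=r,rot=o); s=manip.state(); print(h,t,(np.array(s['contact_force'])-f0).round(2),s['clock'])
manip.dwell(.2); tip(EYE,.14,-1,.062); print(manip.state()['clock'])
c=cap('side'); P=cloud(c); 
a=c['image'][150:290,230:410]
cv2.imwrite('pics/t3.png',cv2.resize(a,(720,560),interpolation=cv2.INTER_CUBIC))
```

```text
0.098 15.5 [ 0.65 -0.5   0.41] 30.4667
0.105 12 [-0.36 -0.15 -1.34] 30.7167
0.112 9 [-0.53 -0.48 -1.28] 30.9667
0.12 5 [ 0.64 -0.47 -1.44] 31.2167
0.13 1 [ 0.96 -0.71 -1.23] 31.4667
0.14 -1 [ 0.05 -0.74 -1.68] 31.7583
side 120 tip [ 0.6634 -0.1026  0.1425] expected [ 0.6655 -0.1074  0.1411] yaw -13.2 tilt 0.0
top 92 tip [ 0.6601 -0.1065  0.1411] expected [ 0.6655 -0.1074  0.1411] yaw -11.7 tilt 1.0
32.0583
```

View pics/t3.png

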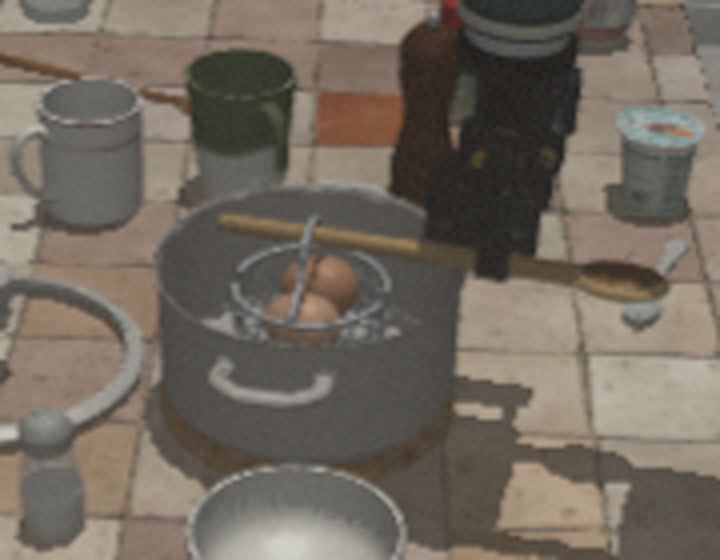

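The basket hangs level on the spoon inside the pot, with the tip at about (225,220) well beyond the bail. Next: lift clear, carry it over, and measure.

Run:
```python
from tip import *
p,o=spose(EYE,.24,-3,.062); manip.move_linear(p,rate=.07,rot=o); manip.dwell(.3)
manip.move_linear(spose(BOWL,.24,-3,.062)[0],rate=.07); manip.dwell(.5)
manip.move_linear(spose(BOWL,.2,-3,.062)[0],rate=.05); manip.dwell(1.0)
tip(BOWL,.2,-3,.062); print(manip.state()['clock'])
c=cap('side'); d=cap('top'); import pickle; pickle.dump((c,d),open('fin.pkl','wb'))
for n,k in (('side',c),('top',d)):
    P=cloud(k); X,Y,Z=P[...,0],P[...,1],P[...,2]; h=cv2.cvtColor(k['image'],cv2.COLOR_BGR2HSV)
    B=(np.hypot(X-.6065,Y-.117)<.09)&(Z>.11)&(Z<.19); Q=P[B]; print(n,'basket pts',B.sum(),(Q[:,:2].min(0)+Q[:,:2].max(0))/2,Q.min(0),Q.max(0))
    b=(abs(np.hypot(X-.6065,Y-.117)-.063)<.012)&(Z>.05)&(Z<.064); print(' bowl',b.sum(),P[b].mean(0))
a=cv2.resize(c['image'][170:320,230:410],(480,400),interpolation=cv2.INTER_CUBIC); b=cv2.resize(d['image'][150:300,200:320],(320,400),interpolation=cv2.INTER_CUBIC)
cv2.imwrite('pics/t4.png',np.hstack([a,b]))
```

```text
side 193 tip [0.6658 0.108  0.2048] expected [0.6669 0.1036 0.2032] yaw -13.0 tilt -2.5
top 126 tip [0.6623 0.103  0.2037] expected [0.6669 0.1036 0.2032] yaw -12.1 tilt -1.6
39.6417
side basket pts 1141 [0.6053211  0.12040996] [0.55178802 0.06539622 0.11898253] [0.65885418 0.1754237  0.18897089]
 bowl 343 [0.6057586  0.13293947 0.05515526]
top basket pts 697 [0.6010267  0.11704055] [0.54794573 0.06411647 0.11534146] [0.65410767 0.16996463 0.18729375]
 bowl 85 [0.58552481 0.08885679 0.05589272]
```

View pics/t4.png

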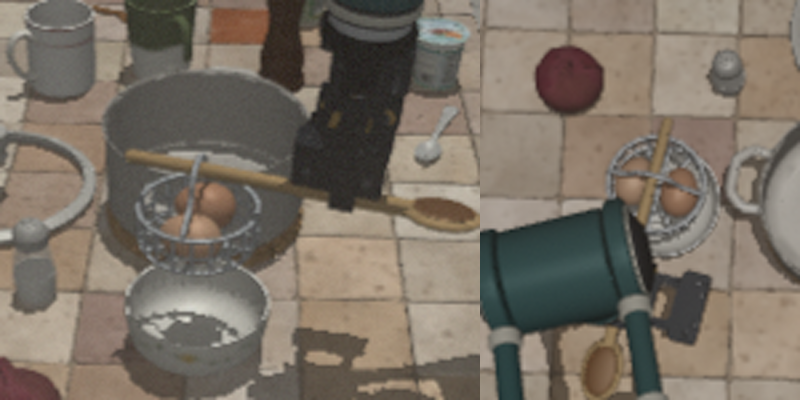

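The basket hangs level, centred near (0.605, 0.12) over the bowl at (0.6065, 0.117), underside at about 0.117 m. I'll let any last swing die out and hand in.

Run:
```python
from h import *
manip.dwell(2.0); s=manip.state(); print(s['clock'],s['grasp_force']); print(order.close_job())
```

```text
41.7417 59.997913241386414
the job is handed in; nothing more can be done
None
```

I handed the job in at about 42 s: the basket hangs level from the held spoon, about 117 mm up and a few millimetres from the bowl's centre; the interface returned no verdict.

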